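# Swing the sieve handle off the coaster and set the cup there

### The arm

A 6-joint arm with a two-finger parallel gripper is mounted at the origin on the work surface. World frame = base frame: x ahead of the robot, y to its left, z up, the work surface at z = 0. Lengths are in m, angles in rad, forces in N, time in s.
With the tool pointing down it reaches from about 0.325 to 0.9 m from the base axis. Payload 6.1 kg.
Tool frame: the origin (TCP) lies midway between the tips of the shut fingers; the grasp point (between the pads) lies 19 mm behind it; z points along the fingers, y is the line along which they close (so a half turn about z gives the same grasp; the last joint's range is limited). The gripper opens to 87 mm and grips with 3 to 60 N. Pads are 19 mm wide; open, the fingers measure 117 mm over their backs; the gripper's body (75 mm by 190 mm) begins 51 mm behind the grasp point.
Start: joints at [0.998, 0.22, 1.526, -0, 1.395, -0.126], TCP at [0.27, 0.564, 0.223] pointing down, gripper open.
Joint ranges: [-2.98, 2.98], [-0.91, 2.08], [0.09, 2.57], [-1.24, 4.39], [0.2, 2.65], [-2.68, 2.68]. Speed limits (rad/s): [2.57, 2.57, 3.01, 3.14, 3.14, 3.14].

### API

Orientations are given as a unit quaternion [w, x, y, z].
In Python, from bench import env, cams gives the robot as it stands. The module is installed in compiled form; this text tells all that it offers.
- The arm moves only by the shell command python3 -m inch 'ROWS' [FORCE]. ROWS is JSON, a list that holds one entry, the list of rows, each a list of 7 numbers: the shift along the tool's x, y, z in mm, then the turn, a rotation vector about the tool's x, y, z in rad, then the opening, from 0 (shut) to 1 (fully open). In form: [[[tx, ty, tz, rx, ry, rz, fingers], ...]]. A call has exactly 10 rows; each row is the pose to reach, as a shift and turn from the pose commanded when the call began, along the tool's axes at that moment; what a row does not reach only later rows make up. A row lasts 1/12 s, in which the tool goes at most 41.7 mm and 7.16 degrees, less where a joint would pass 70% of its speed; a pose out of reach is approached as far as the arm can. A call with a gripper value outside its range is refused whole. The fingers move at their own pace and stop on an object; FORCE is the grip in N (left out, the last holds). Time passes only in rows, so rows that repeat a pose let the fingers close, or fill a call up. It gives the time, the measured TCP pose, the force, the opening and the grip force at its end, in the units of the state.
- env.sense(): the state, without advancing time (a new reading comes with each control period).
- cams.get_image(name): name is "scene" or "side" or "wrist"; returns a dict with "img" (420x560x3 uint8, red, green, blue), "fovy" (degrees; the focal length in pixels is half the picture's height over the tangent of half this angle, whatever the lens; pixels are square), "cx", "cy" (the principal point, pixels), "position" and "orientation" of the camera in the world; the wrist camera has in their place "hand_eye" (4x4, takes a point from camera to tool coordinates, whose origin is the TCP and whose axes are the flange's). Camera axes: x right, y up, looking along -z (the intrinsics and any distortion apply to the point x, -y, -z); pixel columns grow to the right and rows downward; lengths in m; the calibration is good to about 2 mm. A picture is of the moment at which its call begins: read the wrist's pose just before it. There is no depth.
- env.close_job(): hands the job in; it is judged then, once.
The state is a dict: "time_s": time; "qpos": joint angles; "qd": joint speeds; "tau": joint torques, N m; "tool_pos": TCP position; "tool_rot": TCP orientation; "force": force on the tool from outside, world axes, zero at the start; "ft_torque": the same for the moment, N m; "grip_width": opening from 0.0 (shut) to 1.0 (fully open); "finger_force": force on a finger pad.
Only numpy, scipy, OpenCV 4.12 (cv2) and the standard library are available. Lean on these libraries where they do the work, as an engineer would, in place of code of your own. Each camera call takes 0.05 s, during which the arm holds its last target. There are 200 camera calls.

### The job

The sieve's handle sticks out over the wooden coaster where the cup belongs. Keeping the sieve seated in its bowl (do not lift it out), swing the handle inward over the counter until it points at the chrome juicer, then stand the cobalt cup upright on the coaster, wholly on it, setting it down gently. Leave the amber jar and the clear lid where they are.

Things in the scene. Friction and masses are not known exactly. Their poses are not given: they have to be found in the camera images.
- bowl: White ceramic catch bowl that holds the sieve; round, 158 mm across the rim, 75 mm high, open upward; fixed to the counter by a non-slip foot. Origin: centre of its underside, on the counter. z up; its yaw has no meaning.
- sieve_hub (a point): Steel sieve, loose, 400 g: basket hanging in the bowl, flat rim 168 mm across lying on the bowl's rim; it turns about the bowl's axis (2 to 4 N sideways at the handle, up to 8 mm side play) and stays where left. This point: on the basket's axis at the rim's top, 79 mm above the counter. x points outward along the straight handle, z up.
- sieve_grip (a point): Middle of the sieve's handle: pale wooden bar 115 mm long, 18 wide, 12 thick, level, 73 to 85 mm above the counter, reaching from 100 to 215 mm from the hub point; this point is 157.5 mm out, at mid-thickness. From 84 to 100 mm out is a 10 mm wide steel neck. Pressing down on it with more than about 1 N tips the sieve. Axes as for the hub point.
- coaster: Round wooden coaster, 110 mm across, 10 mm thick, fixed to the counter (it does not slip), standing beside the bowl, under the sieve's handle at the start. Origin: centre of its underside; top face 10 mm above it.
- cup_center (a point): Cobalt-blue glass cup, loose, about 200 g: open, no handle, 90 mm high, 62 mm across at the rim tapering to 54 mm at the base, wall 4 mm. This point is on its axis half-way up (45 mm above its base), where it is 58 mm across; z up.
- juicer: Chrome electric juicer with a toggle switch at its base, fixed; round, 170 mm across at the base, 164 mm at the dish on top, 215 mm high; a short spout on its own -x side reaches 115 mm from its axis, 115 to 160 mm up. Origin: on its upright axis, at the underside. The handle points at it when the handle's line, carried on, meets its body.
- jar_center (a point): Amber glass jar with a brass screw top, loose bystander, 67 mm across, 78 mm high. This point is on its axis half-way up. It and the cup may stand in either of two places on the left of the counter.
- lid_center (a point): Clear plastic lid, loose bystander lying on the counter at the right, 132 mm across, 9 mm thick with a 16 mm high knob (24 mm across) on top. This point is on its axis 5 mm above the counter.
Not all that is in view belongs to the job. Of the things that look like the part that bears cup_center, the middle-sized one is meant. Of the things that look like the coaster, the larger one is meant.

How it is judged:
By the outcome, as a careful person would: the job done as asked, in the order asked, and still so for the second after the job is handed in, with the robot touching nothing.
It also fails if it takes over 67 s, if anything falls off the work surface, if the arm or the gripper's body presses on something with over 40 N, if the wrist force passes 120 N, or if a joint passes its speed limit or range.

## Working session

There is one attempt and no reset: what is moved stays moved. The work goes in short steps, Python scripts to look and compute and a shell command to move; the robot and the scene stay as the last step left them, time stands still between calls to the robot, and variables do not carry over. Pictures are saved under pics/ and viewed, at most 10 in all, crops included, and the job is handed in when it is done.

```bash
mkdir -p pics; python3 - <<'E'
from bench import env,cams
import cv2,numpy as np
s=env.sense();print({k:np.round(v,3).tolist() for k,v in s.items()})
for n in ["scene","side","wrist"]:
    c=cams.get_image(n);cv2.imwrite(f"pics/{n}0.png",c["img"][:,:,::-1])
    print(n,{k:np.round(v,4).tolist() if not isinstance(v,str) else v for k,v in c.items() if k!="img"})
E
```

```text
{'time_s': 0.0, 'qpos': [0.998, 0.221, 1.528, 0.0, 1.395, -0.126], 'qd': [-0.001, -0.0, 0.0, -0.0, 0.002, -0.0], 'tau': [-0.0, -49.462, -38.738, 0.07, 0.057, -0.0], 'tool_pos': [0.27, 0.563, 0.221], 'tool_rot': [-0.0, 0.222, 0.975, -0.001], 'force': [-0.255, 0.084, 0.171], 'ft_torque': [0.003, 0.012, 0.052], 'finger_force': 0.0, 'grip_width': 1.0}
scene {'fovy': 49.7011, 'cx': 285.2553, 'cy': 212.3699, 'position': [1.0689, 0.313, 1.0839], 'orientation': [0.5035, 0.1415, 0.2412, 0.8175]}
side {'fovy': 48.2792, 'cx': 284.2632, 'cy': 215.7654, 'position': [0.4124, -1.0874, 0.7983], 'orientation': [0.8751, 0.4809, -0.0198, -0.051]}
wrist {'fovy': 71.3143, 'cx': 279.0968, 'cy': 204.941, 'hand_eye': [[-0.0009, 0.9669, 0.2552, 0.0697], [1.0, 0.001, -0.0002, -0.001], [-0.0005, 0.2552, -0.9669, -0.1622], [0.0, 0.0, 0.0, 1.0]]}
```

View pics/scene0.png

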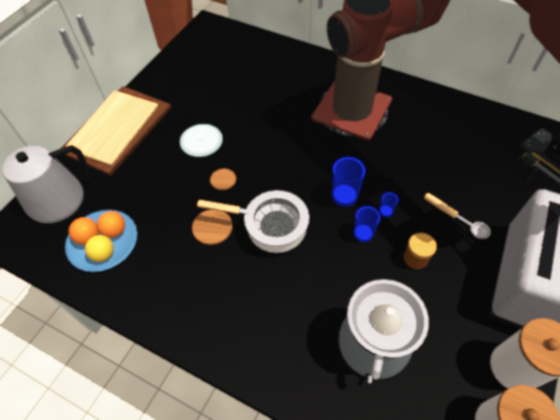

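View pics/side0.png

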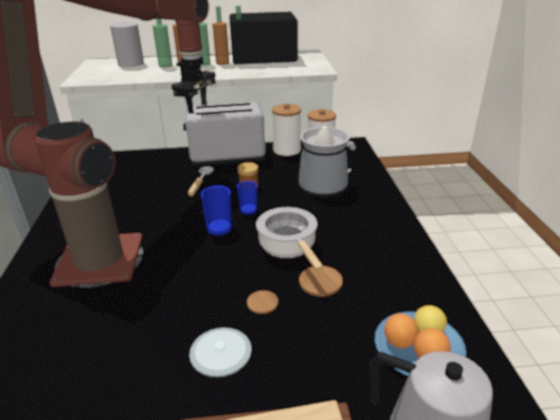

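The scene view shows three blue cups: large at (347,182), middle at (366,224) and small at (388,204). The middle one is the target. There are two coasters, larger at (212,227) under the handle and smaller at (223,179), and I choose the larger. The jar is at (420,251), the juicer at (385,325), the bowl at (277,220) and the lid at (201,140). In the side view, the middle cup at (247,198) is partly behind the large one. Next is a close crop.

```bash
python3 - <<'E'
import cv2
im=cv2.imread("pics/scene0.png")
c=im[150:390,180:450];cv2.imwrite("pics/crop1.png",cv2.resize(c,None,fx=2.5,fy=2.5,interpolation=cv2.INTER_CUBIC)[:600])
E
```

```text
(no output)
```

View pics/crop1.png

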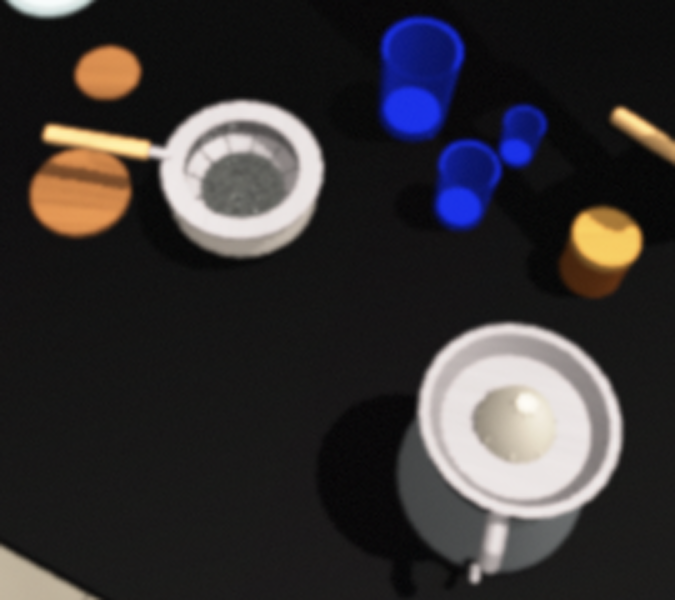

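```bash
cat > h.py <<'E'
import numpy as np
from scipy.spatial.transform import Rotation as R
def rot(q): return R.from_quat(np.roll(q,-1)).as_matrix()
def ray(c,px,z,p=None,Rm=None):
    f=c["img"].shape[0]/2/np.tan(np.radians(c["fovy"])/2)
    d=np.array([(px[0]-c["cx"])/f,-(px[1]-c["cy"])/f,-1])
    if p is None: p=np.array(c["position"]);Rm=rot(c["orientation"])
    d=Rm@d; return p+d*(z-p[2])/d[2]
def wpose(c,s):
    H=np.array(c["hand_eye"]);T=rot(s["tool_rot"])
    return np.array(s["tool_pos"])+T@H[:3,3],T@H[:3,:3]
E
python3 - <<'E'
from h import *
from bench import cams
c=cams.get_image("scene")
P={"coaster":(80,193,.01),"hub":(242,169,.079),"tip":(46,134,.085),"inner":(149,150,.085),"cuprim":(469,164,.09),"cupbase":(459,208,.003),"jar":(607,237,.078),"juicer":(520,420,.215),"bigcup":(412,112,.003),"bigrim":(422,50,.13),"small":(516,153,.003),"scoast":(107,72,.008)}
W={k:ray(c,(x/2.5+180,y/2.5+150),z) for k,(x,y,z) in P.items()}
for k,v in W.items():print(k,np.round(v,3))
print("lid",ray(c,(201,140),.009))
h=W["hub"];print(np.linalg.norm(W["tip"]-h),np.linalg.norm(W["inner"]-h))
a=lambda k:np.degrees(np.arctan2(*(W[k]-h)[1::-1]))
print("handle",a("tip"),"juicer",a("juicer"),np.linalg.norm((W["juicer"]-h)[:2]),np.linalg.norm((W["coaster"]-h)[:2]))
c=cams.get_image("side")
for k,p,z in [("coaster",(321,280),.01),("hub",(287,224),.079),("cuprim",(247.5,185),.09),("jartop",(248,169),.078),("juicer",(326,139),.215)]:print(k,ray(c,p,z))
E
```

```text
coaster [ 0.599 -0.166  0.01 ]
hub [0.528 0.001 0.079]
tip [ 0.586 -0.204  0.085]
inner [ 0.554 -0.096  0.085]
cuprim [0.424 0.211 0.09 ]
cupbase [0.426 0.213 0.003]
jar [0.436 0.365 0.078]
juicer [0.71  0.347 0.215]
bigcup [0.331 0.117 0.003]
bigrim [0.339 0.119 0.13 ]
small [0.33  0.244 0.003]
scoast [ 0.442 -0.227  0.008]
lid [ 0.34281507 -0.36621265  0.009     ]
0.21230384459468626 0.09996232433234495
handle -74.3289021056117 juicer 62.28546514570903 0.3911755466800794 0.18111781106724587
coaster [ 0.59584217 -0.17274652  0.01      ]
hub [ 0.52757421 -0.00548664  0.079     ]
cuprim [0.42769075 0.21524216 0.09      ]
jartop [0.43445457 0.35061754 0.078     ]
juicer [0.68055637 0.25093056 0.215     ]
```

```bash
python3 - <<'E'
from h import *
from bench import cams
import cv2
c=cams.get_image("scene")
for k,p,z in [("edge",(80,330),0),("edge",(180,372),0),("jbase low",(376,374),0),("jbase",(376,344),0),("handle spout end",(374,378),.13)]:print(k,ray(c,p,z))
d=cams.get_image("side")
for k,p,z in [("jbase",(325,178),0),("jbase",(325,191),0),("edge",(400,190),0),("edge",(450,290),0)]:print(k,ray(d,p,z))
# triangulate project check
def proj(c,P):
    f=c["img"].shape[0]/2/np.tan(np.radians(c["fovy"])/2);q=rot(c["orientation"]).T@(np.array(P)-c["position"])
    return c["cx"]-f*q[0]/q[2],c["cy"]+f*q[1]/q[2]
for P in [(.71,.347,.215),(.71,.347,0),(.7,.33,.215)]:print(proj(c,P),proj(d,P))
a=c["img"][300:420,320:450,::-1];b=d["img"][110:210,270:370,::-1]
o=np.zeros((480,800,3),np.uint8);o[:480,:520//1][:, :390]=cv2.resize(a,(390,480))[:, :390];o[:400,400:800]=cv2.resize(b,(400,400))
cv2.imwrite("pics/jui.png",o)
E
```

```text
edge [ 0.98762261 -0.30527399  0.        ]
edge [ 0.96023313 -0.03027107  0.        ]
jbase low [0.75992194 0.37657486 0.        ]
jbase [0.6949186  0.35186936 0.        ]
handle spout end [0.80613347 0.36814168 0.13      ]
jbase [0.71105585 0.39579171 0.        ]
jbase [0.69373956 0.30153621 0.        ]
edge [0.95088313 0.27396321 0.        ]
edge [ 9.13803900e-01 -2.39909390e-01 -1.11022302e-16]
(np.float64(388.0784664862794), np.float64(317.905779494785)) (np.float64(329.4819619832043), np.float64(126.97286753419107))
(np.float64(371.7924148312944), np.float64(348.750117509343)) (np.float64(327.20577732830515), np.float64(184.42725839768696))
(np.float64(381.7199810668111), np.float64(309.8516914613117)) (np.float64(327.4442442382074), np.float64(129.0861427932315))
```

View pics/jui.png

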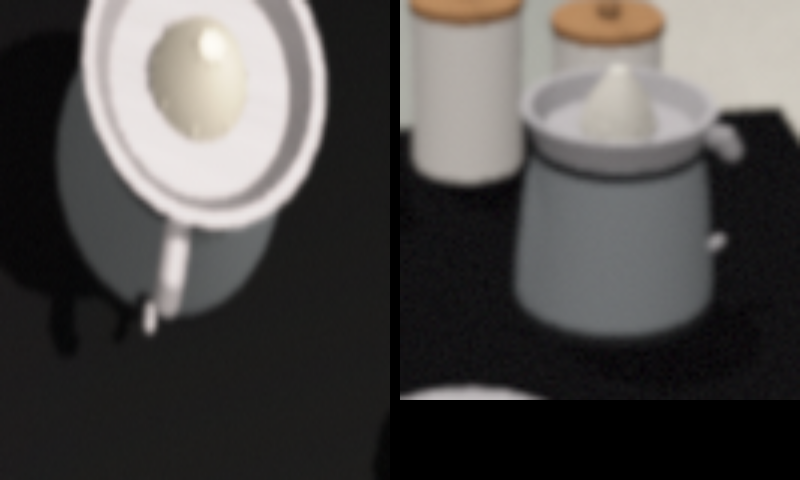

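The juicer is at about (0.695, 0.345), so the handle must go from −74° to about +64° about the hub at (0.527, −0.002). The short way round, through +x, is clear and the tip stays at x<0.75, inside the counter edge at 0.95. The other way is blocked by the cups. I'll move above the handle first.

```bash
python3 -m inch '[[[-20,-18,0,0,0,0.08,0.6],[-52,-46,0,0,0,0.16,0.6],[-87,-77,0,0,0,0.25,0.6],[-122,-108,0,0,0,0.34,0.6],[-157,-139,0,0,0,0.43,0.6],[-192,-170,0,0,0,0.52,0.5],[-227,-201,0,0,0,0.61,0.5],[-260,-231,0,0,0,0.70,0.5],[-283,-252,0,0,0,0.78,0.5],[-293,-261,0,0,0,0.848,0.5]]]'
python3 - <<'E'
from h import *
from bench import env
s=env.sense();print(s["time_s"],s["tool_pos"],s["qpos"])
M=rot(s["tool_rot"]);print(M.round(3));print("to pregrasp mm",1000*M.T@(np.array([.572,-.161,.2])-s["tool_pos"]),"yaw y",np.degrees(np.arctan2(M[1,1],M[0,1])))
E
```

```text
time_s: 1.18
tool_pos: [0.4222, 0.199, 0.2228]
tool_rot: [0.001, 0.605, 0.796, 0.0]
force: [1.5, 0.6, 0.2]
grip_width: 0.504
finger_force: 0.0
1.1833 [0.42221897 0.19899874 0.22284508] [ 2.71781816e-01 -1.68789145e-01  1.92286566e+00 -7.41065238e-04
  1.38661251e+00  8.02148516e-04]
[[-0.268  0.963  0.001]
 [ 0.963  0.268 -0.   ]
 [-0.001  0.001 -1.   ]]
to pregrasp mm [-386.94452402   47.87936141   23.17005614] yaw y 15.533767573760269
```

```bash
python3 -m inch '[[[-25,3,0,0,0,0,0.45],[-65,8,0,0,0,0,0.45],[-106,13,0,0,0,0,0.45],[-147,18,0,0,0,0,0.45],[-188,23,0,0,0,0,0.45],[-229,28,5,0,0,0,0.45],[-270,33,10,0,0,0,0.45],[-310,38,15,0,0,0,0.45],[-345,43,20,0,0,0,0.45],[-370,46,20,0,0,0,0.45]]]'
python3 -m inch '[[[-14,2,0,0,0,0,0.45],[-16,2,0,0,0,0,0.45],[-16,2,0,0,0,0,0.45],[-16,2,0,0,0,0,0.45],[-16,2,0,0,0,0,0.45],[-16,2,0,0,0,0,0.45],[-16,2,0,0,0,0,0.45],[-16,2,0,0,0,0,0.45],[-16,2,0,0,0,0,0.45],[-16,2,0,0,0,0,0.45]]]'
python3 - <<'E'
from h import *
from bench import env,cams
import cv2
s=env.sense();c=cams.get_image("wrist");cv2.imwrite("pics/w1.png",c["img"][:,:,::-1])
E
```

```text
time_s: 2.02
tool_pos: [0.5667, -0.1449, 0.2013]
tool_rot: [-0.0, 0.604, 0.797, -0.0]
force: [0.7, -0.1, -1.1]
grip_width: 0.447
finger_force: 0.0
time_s: 2.85
tool_pos: [0.5729, -0.1564, 0.2027]
tool_rot: [0.0, 0.603, 0.798, 0.0]
force: [0.5, -0.1, -1.3]
grip_width: 0.452
finger_force: 0.0
```

View pics/w1.png

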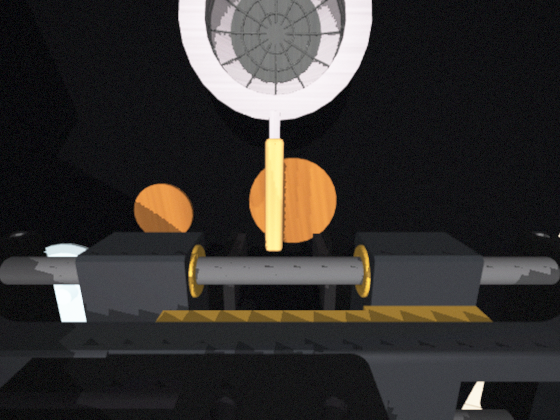

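The wrist view shows the handle running from (275,140) to (274,250), with the hub at (275,33) and the coaster at (293,200). The handle lies between the fingers.

```bash
python3 - <<'E'
from h import *
from bench import env,cams
s=env.sense();c=cams.get_image("wrist");p,Rm=wpose(c,s)
W={k:ray(c,px,z,p,Rm) for k,px,z in [("hub",(275.5,25),.079),("in",(275,140),.085),("tip",(274,250),.085),("coast",(293,200),.01),("coastL",(249,200),.01),("coastR",(337,200),.01),("rimL",(179,20),.079),("rimR",(372,20),.079)]}
for k,v in W.items():print(k,v.round(4))
d=W["tip"]-W["in"];th=np.arctan2(d[1],d[0]);print(np.degrees(th),np.linalg.norm(d))
h=W["tip"]-.215*d/np.linalg.norm(d);print("hub from handle",h)
M=rot(s["tool_rot"]);print(s["tool_pos"],"yaw",np.degrees(np.arctan2(M[1,1],M[0,1])))
g=h[:2]+.16*np.array([np.cos(th),np.sin(th)]);print(1000*M.T@(np.array([*g,.064])-s["tool_pos"]))
E
```

```text
hub [ 0.5269 -0.0081  0.079 ]
in [ 0.5527 -0.102   0.085 ]
tip [ 0.5814 -0.2089  0.085 ]
coast [ 0.5938 -0.1695  0.01  ]
coastL [ 0.541  -0.1844  0.01  ]
coastR [ 0.6467 -0.1546  0.01  ]
rimL [ 0.4455 -0.0271  0.079 ]
rimR [0.6063 0.0183 0.079 ]
-74.96474075071164 0.11073909875443215
hub from handle [ 0.52567248 -0.00129826  0.085     ]
[ 0.57288511 -0.15649724  0.20261686] yaw 15.824790983784087
[  2.21518203  -5.31257351 138.61646858]
```

```bash
python3 -m inch '[[[0,-5,10,0,0,0,0.4],[0,-5,35,0,0,0,0.4],[0,-5,60,0,0,0,0.4],[0,-5,85,0,0,0,0.4],[0,-5,105,0,0,0,0.4],[0,-5,122,0,0,0,0.4],[0,-5,134,0,0,0,0.36],[0,-5,138,0,0,0,0.32],[0,-5,138,0,0,0,0.3],[0,-5,138,0,0,0,0.3]]]'
```

```text
time_s: 3.78
tool_pos: [0.5684, -0.1583, 0.0651]
tool_rot: [0.0, 0.603, 0.798, 0.0]
force: [1.1, 0.2, -0.6]
grip_width: 0.312
finger_force: 0.0
```

```bash
python3 -m inch '[[[0.1,5,0,0,0,-0.03,0.3],[0.6,14,0,0,0,-0.087,0.3],[2.4,28,0,0,0,-0.1745,0.3],[5.5,41,0,0,0,-0.262,0.3],[9.6,54.7,0,0,0,-0.349,0.3],[13.8,65,0,0,0,-0.419,0.3],[18.7,75,0,0,0,-0.489,0.3],[24.3,84.8,0,0,0,-0.5585,0.3],[30.6,94,0,0,0,-0.628,0.3],[37.4,102.8,0,0,0,-0.698,0.3]]]'
```

```text
time_s: 4.62
tool_pos: [0.6585, -0.0943, 0.0662]
tool_rot: [0.001, 0.292, 0.957, -0.0]
force: [-0.9, -2.1, -0.7]
grip_width: 0.302
finger_force: 0.6
```

```bash
python3 -m inch '[[[0.4,11.2,0,0,0,-0.0698,0.3],[1.6,22.3,0,0,0,-0.1396,0.3],[3.5,33.3,0,0,0,-0.2094,0.3],[6.2,44.1,0,0,0,-0.279,0.3],[9.6,54.7,0,0,0,-0.349,0.3],[13.8,65,0,0,0,-0.419,0.3],[18.7,75,0,0,0,-0.489,0.3],[24.3,84.8,0,0,0,-0.5585,0.3],[30.6,94,0,0,0,-0.628,0.3],[37.4,102.8,0,0,0,-0.698,0.3]]]'; python3 -m inch '[[[0.4,11.2,0,0,0,-0.0698,0.3],[1.6,22.3,0,0,0,-0.1396,0.3],[3.5,33.3,0,0,0,-0.2094,0.3],[6.2,44.1,0,0,0,-0.279,0.3],[9.6,54.7,0,0,0,-0.349,0.3],[13.8,65,0,0,0,-0.419,0.3],[18.7,75,0,0,0,-0.489,0.3],[24.3,84.8,0,0,0,-0.5585,0.3],[30.6,94,0,0,0,-0.628,0.3],[37.4,102.8,0,0,0,-0.698,0.3]]]'
python3 -c "
from bench import env;print(env.sense()['qpos'])"
```

```text
time_s: 5.45
tool_pos: [0.6856, 0.0121, 0.0664]
tool_rot: [0.002, -0.053, 0.999, -0.001]
force: [1.0, -2.1, -1.1]
grip_width: 0.301
finger_force: 0.9
time_s: 6.28
tool_pos: [0.6378, 0.1111, 0.0665]
tool_rot: [0.002, -0.391, 0.92, -0.001]
force: [1.1, -1.9, 0.8]
grip_width: 0.301
finger_force: 0.8
[ 5.09113562e-02  4.16509411e-01  1.58933168e+00 -3.18154654e-04
  1.13148908e+00 -2.32402630e+00]
```

```bash
python3 -m inch '[[[0.4,11.2,0,0,0,-0.04,0.3],[1.4,21,0,0,0,-0.08,0.3],[2.9,30.5,0,0,0,-0.12,0.3],[5,39.5,0,0,0,-0.16,0.3],[7,46.8,0,0,0,-0.19,0.3],[8.6,52,0,0,0,-0.2,0.3],[9.6,54.7,0,0,0,-0.2,0.3],[9.6,54.7,0,0,0,-0.2,0.3],[9.6,54,0,0,0,-0.2,0.4],[9.6,53,0,0,0,-0.2,0.45]]]'
python3 -m inch '[[[0,0,-5,0,0,0,0.45],[0,0,-15,0,0,0,0.45],[0,0,-30,0,0,0,0.45],[0,0,-55,0,0,0,0.45],[0,0,-85,0,0,0,0.45],[0,0,-120,0,0,0,0.6],[0,0,-150,0,0,0,0.8],[0,0,-170,0,0,0,1],[0,0,-180,0,0,0,1],[0,0,-180,0,0,0,1]]]'
python3 - <<'E'
from h import *
from bench import env,cams
import cv2
s=env.sense();print(s["qpos"]);c=cams.get_image("scene");w=cams.get_image("wrist")
np.savez("w2.npz",p=wpose(w,s)[0],R=wpose(w,s)[1]);
a=cv2.resize(c["img"][130:360,180:480],(600,460));b=w["img"]
cv2.imwrite("pics/s2.png",a[:,:,::-1]);cv2.imwrite("pics/w2.png",b[:,:,::-1])
E
```

```text
time_s: 7.12
tool_pos: [0.5908, 0.1403, 0.0641]
tool_rot: [-0.001, -0.479, 0.878, 0.0]
force: [-0.1, 0.1, -0.4]
grip_width: 0.381
finger_force: 0.0
time_s: 7.95
tool_pos: [0.593, 0.1407, 0.2484]
tool_rot: [0.003, -0.479, 0.878, -0.001]
force: [0.6, 1.3, -0.1]
grip_width: 0.743
finger_force: 0.0
[ 1.03631990e-01  1.63045427e-01  1.54378531e+00  4.38294424e-06
  1.42899273e+00 -2.46616686e+00]
```

View pics/w2.png

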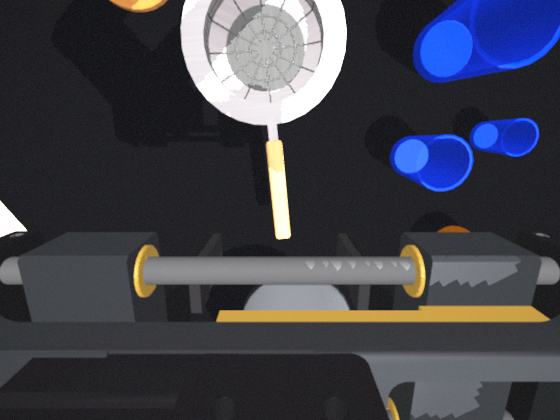

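The wrist view shows the sieve seated, with its handle running from (274,142) to (283,238) toward the juicer's dish at (298,300). The target cup's base is at (411,155) and its rim at (445,162). The large cup is at (445,48) and the small one at (485,134).

```bash
python3 - <<'E'
from h import *
from bench import env,cams
s=env.sense();c=cams.get_image("wrist");p,Rm=wpose(c,s)
W={k:ray(c,px,z,p,Rm) for k,px,z in [("hub",(264,38),.079),("in",(274,142),.085),("tip",(283,238),.085),("base",(411,155),.003),("rim",(444.5,162),.09),("rimL",(417,163),.09),("rimR",(472,163),.09),("big",(445,48),.003),("small",(485,135),.003)]}
for k,v in W.items():print(k,v.round(4))
d=W["tip"]-W["in"];th=np.arctan2(d[1],d[0]);print(np.degrees(th),np.linalg.norm(d))
t=W["tip"][:2];u=d[:2]/np.linalg.norm(d[:2]);j=np.array([.695,.345])-t;print("miss",u[0]*j[1]-u[1]*j[0])
M=rot(s["tool_rot"]);print(s["tool_pos"],"yaw y",np.degrees(np.arctan2(M[1,1],M[0,1])))
g=(W["base"]+W["rim"])/2;print(g,1000*M.T@(np.array([g[0],g[1],.25])-s["tool_pos"]))
E
```

```text
hub [ 0.5182 -0.      0.079 ]
in [0.5653 0.0909 0.085 ]
tip [0.6164 0.1886 0.085 ]
base [0.421  0.2091 0.003 ]
rim [0.4225 0.2077 0.09  ]
rimL [0.4478 0.1927 0.09  ]
rimR [0.398  0.2248 0.09  ]
big [0.3264 0.1128 0.003 ]
small [0.3258 0.2389 0.003 ]
62.40486586419434 0.110290051631767
miss 0.002744652981708784
[0.59095156 0.14046602 0.24377239] yaw y 147.23757200008518
[0.4217117  0.20840218 0.0465    ] [ 34.46007184 179.08632959  -6.06846477]
```

```bash
python3 -m inch '[[[3,15,0,0,0,0.02,1],[8,40,5,0,0,0.05,1],[14,70,10,0,0,0.08,1],[20,105,20,0,0,0.12,1],[25,135,30,0,0,0.15,1],[29,158,38,0,0,0.18,1],[31.5,172,43,0,0,0.19,1],[32.4,178,45,0,0,0.19,1],[32.4,179,45,0,0,0.19,1],[32.4,179,45,0,0,0.19,1]]]'
python3 - <<'E'
from h import *
from bench import env
s=env.sense();M=rot(s["tool_rot"]);print(s["qpos"],"yaw y",np.degrees(np.arctan2(M[1,1],M[0,1])));print(1000*M.T@(np.array([.423,.210,.031])-s["tool_pos"]))
E
```

```text
time_s: 8.93
tool_pos: [0.4232, 0.21, 0.1989]
tool_rot: [-0.001, -0.394, 0.919, -0.0]
force: [0.3, -0.1, -0.2]
grip_width: 0.999
finger_force: 0.0
[ 2.93730425e-01 -1.32865745e-01  1.93682460e+00 -2.55845400e-04
  1.33870322e+00 -2.08698537e+00] yaw y 136.40833745878024
[-1.75177070e-02  6.35253463e-02  1.67879351e+02]
```

Right on. Next I descend, grip at 12 N and lift slightly.

```bash
python3 -m inch '[[[0,0,15,0,0,0,1],[0,0,40,0,0,0,1],[0,0,68,0,0,0,1],[0,0,96,0,0,0,1],[0,0,120,0,0,0,1],[0,0,140,0,0,0,1],[0,0,155,0,0,0,1],[0,0,164,0,0,0,1],[0,0,167,0,0,0,1],[0,0,167,0,0,0,1]]]' && python3 -m inch '[[[0,0,0,0,0,0,0.9],[0,0,0,0,0,0,0.8],[0,0,0,0,0,0,0.7],[0,0,0,0,0,0,0.6],[0,0,0,0,0,0,0.55],[0,0,0,0,0,0,0.5],[0,0,0,0,0,0,0.5],[0,0,0,0,0,0,0.5],[0,0,0,0,0,0,0.5],[0,0,0,0,0,0,0.5]]]' 12
```

```text
time_s: 9.77
tool_pos: [0.4236, 0.2098, 0.0321]
tool_rot: [-0.0, -0.393, 0.919, 0.0]
force: [-0.3, -0.0, 0.3]
grip_width: 1.001
finger_force: 0.0
time_s: 10.6
tool_pos: [0.424, 0.2103, 0.0331]
tool_rot: [0.001, -0.394, 0.919, -0.0]
force: [0.9, -1.1, 5.4]
grip_width: 0.705
finger_force: 11.9
```

```bash
python3 -m inch '[[[0,0,-1,0,0,0,0.45],[0,0,-5,0,0,0,0.45],[0,0,-12,0,0,0,0.45],[0,0,-25,0,0,0,0.45],[0,0,-42,0,0,0,0.45],[0,0,-62,0,0,0,0.45],[0,0,-84,0,0,0,0.45],[0,0,-106,0,0,0,0.45],[0,0,-122,0,0,0,0.45],[0,0,-130,0,0,0,0.45]]]' 15
python3 - <<'E'
from h import *
from bench import env
s=env.sense();M=rot(s["tool_rot"]);print(s["tool_pos"],s["force"],s["grip_width"],s["finger_force"]);print(1000*M.T@(np.array([.594,-.170,s["tool_pos"][2]])-s["tool_pos"]))
E
```

```text
time_s: 11.43
tool_pos: [0.4241, 0.2106, 0.1652]
tool_rot: [0.002, -0.394, 0.919, -0.0]
force: [0.4, 0.2, -2.0]
grip_width: 0.706
finger_force: 15.0
[0.42410071 0.21059976 0.16515634] [ 0.38462713  0.18527276 -2.03474347] 0.705796397344777 15.021865532935408
[ 1.58273608e+02 -3.85579310e+02  9.56950010e-02]
```

```bash
python3 -m inch '[[[4,-10,0,0,0,0.02,0.45],[12,-29,0,0,0,0.05,0.45],[22,-53,0,0,0,0.1,0.45],[33,-80,0,0,0,0.15,0.45],[44,-107,0,0,0,0.2,0.45],[55,-134,0,0,0,0.25,0.45],[66,-161,0,0,0,0.3,0.45],[77,-188,0,0,0,0.35,0.45],[88,-215,0,0,0,0.4,0.45],[99,-242,0,0,0,0.45,0.45]]]'
python3 - <<'E'
from h import *
from bench import env
s=env.sense();M=rot(s["tool_rot"]);print(s["qpos"],1000*M.T@(np.array([.594,-.170,.165])-s["tool_pos"]))
E
```

```text
time_s: 12.27
tool_pos: [0.5293, -0.0305, 0.1606]
tool_rot: [-0.001, -0.177, 0.984, 0.0]
force: [0.7, 0.1, -2.6]
grip_width: 0.702
finger_force: 15.0
[-2.06203668e-01  4.99530863e-02  1.83469010e+00 -1.96595678e-04
  1.25998534e+00 -2.13233623e+00] [ -12.13691353 -153.3309196    -4.65615008]
```

```bash
python3 -m inch '[[[-2,-25,-1,0,0,0.03,0.45],[-4,-50,-2,0,0,0.06,0.45],[-6,-75,-3,0,0,0.09,0.45],[-8,-98,-4,0,0,0.12,0.45],[-9,-118,-4,0,0,0.14,0.45],[-10,-132,-4,0,0,0.15,0.45],[-11,-142,-4,0,0,0.15,0.45],[-12,-147,-4,0,0,0.15,0.45],[-12,-149,-4,0,0,0.15,0.45],[-12,-149,-4,0,0,0.15,0.45]]]'
python3 - <<'E'
from h import *
from bench import env,cams
import cv2
s=env.sense();M=rot(s["tool_rot"]);print(1000*M.T@(np.array([.594,-.170,.165])-s["tool_pos"]))
c=cams.get_image("scene");d=cams.get_image("side")
a=cv2.resize(c["img"][140:290,160:320],(640//2*1,300));b=cv2.resize(d["img"][170:320,240:400],(480,450))
o=np.zeros((450,800,3),np.uint8);o[:300,:320]=a;o[:,320:]=b
cv2.imwrite("pics/c3.png",o[:,:,::-1])
E
```

```text
time_s: 13.1
tool_pos: [0.5934, -0.1634, 0.1661]
tool_rot: [-0.0, -0.105, 0.995, 0.0]
force: [0.4, 0.4, -1.6]
grip_width: 0.704
finger_force: 15.0
[ 0.82110785 -6.58359677  1.04858825]
```

View pics/c3.png

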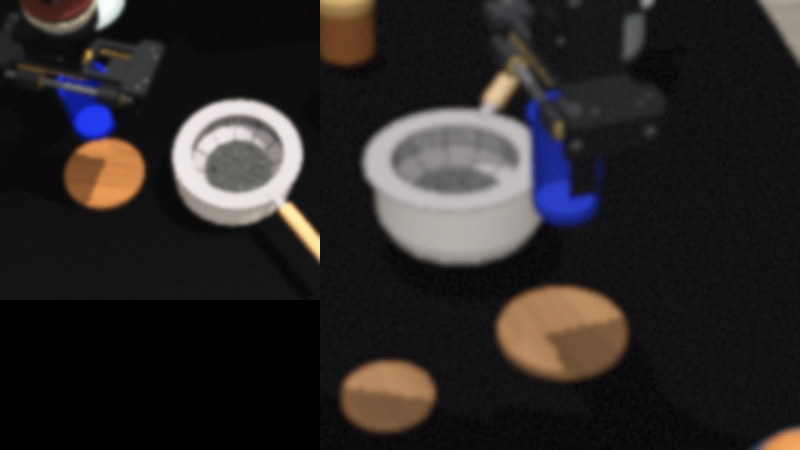

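The cup is held upright. Its base is at scene pixel (207.5,201) and side pixel (322,237), with the coaster at (212.5,227) and (321,281). I'll check the offset in both views.

```bash
python3 - <<'E'
from h import *
from bench import env,cams
for n,b,k in [("scene",(207.5,201),(212.5,227)),("side",(322.3,236.7),(321,281))]:
    c=cams.get_image(n);print(n,ray(c,b,.135),ray(c,k,.01))
s=env.sense();M=rot(s["tool_rot"]);print(s["tool_pos"],1000*M.T@(np.array([.594,-.170,.165])-s["tool_pos"]))
E
```

```text
scene [ 0.59289074 -0.16149798  0.135     ] [ 0.59743738 -0.16540332  0.01      ]
side [ 0.59830263 -0.15724309  0.135     ] [ 0.59515812 -0.17662604  0.01      ]
[ 0.59357088 -0.16281658  0.1666243 ] [ 1.08003653 -7.11500503  1.62305899]
```

```bash
python3 -m inch '[[[1,-4,5,0,0,0,0.45],[1,-8,20,0,0,0,0.45],[1,-8,40,0,0,0,0.45],[1,-8,60,0,0,0,0.45],[1,-8,78,0,0,0,0.45],[1,-8,93,0,0,0,0.45],[1,-8,104,0,0,0,0.45],[1,-8,111,0,0,0,0.45],[1,-8,114,0,0,0,0.45],[1,-8,115,0,0,0,0.45]]]'
python3 -m inch '[[[0,0,0.5,0,0,0,0.45],[0,0,1,0,0,0,0.45],[0,0,1.5,0,0,0,0.45],[0,0,2,0,0,0,0.45],[0,0,2.5,0,0,0,0.45],[0,0,3,0,0,0,0.45],[0,0,3.5,0,0,0,0.45],[0,0,4,0,0,0,0.45],[0,0,4,0,0,0,0.45],[0,0,4,0,0,0,0.45]]]'
```

```text
time_s: 14.13
tool_pos: [0.5944, -0.1717, 0.0513]
tool_rot: [-0.0, -0.104, 0.995, 0.0]
force: [-0.7, 0.7, -1.8]
grip_width: 0.703
finger_force: 15.0
time_s: 14.97
tool_pos: [0.5943, -0.1717, 0.0475]
tool_rot: [-0.0, -0.104, 0.995, 0.0]
force: [-0.5, 0.5, -1.4]
grip_width: 0.705
finger_force: 15.0
```

```bash
python3 -m inch '[[[0,0,0.4,0,0,0,0.45],[0,0,0.8,0,0,0,0.45],[0,0,1.2,0,0,0,0.45],[0,0,1.6,0,0,0,0.45],[0,0,2,0,0,0,0.45],[0,0,2.4,0,0,0,0.45],[0,0,2.7,0,0,0,0.45],[0,0,3,0,0,0,0.45],[0,0,3,0,0,0,0.45],[0,0,3,0,0,0,0.45]]]'
```

```text
time_s: 15.8
tool_pos: [0.5944, -0.1718, 0.0445]
tool_rot: [-0.0, -0.104, 0.995, 0.0]
force: [0.8, -0.2, -1.3]
grip_width: 0.701
finger_force: 15.0
```

```bash
python3 -m inch '[[[0,0,0.4,0,0,0,0.45],[0,0,0.8,0,0,0,0.45],[0,0,1.1,0,0,0,0.45],[0,0,1.4,0,0,0,0.45],[0,0,1.7,0,0,0,0.45],[0,0,2,0,0,0,0.45],[0,0,2,0,0,0,0.45],[0,0,2,0,0,0,0.45],[0,0,2,0,0,0,0.45],[0,0,2,0,0,0,0.45]]]'
```

```text
time_s: 16.63
tool_pos: [0.5948, -0.1719, 0.0432]
tool_rot: [0.0, -0.104, 0.995, -0.0]
force: [-1.6, -0.6, 5.1]
grip_width: 0.705
finger_force: 14.9
```

There is contact at 5 N. I'll open slowly, then retract straight up.

```bash
python3 -m inch '[[[0,0,-0.5,0,0,0,0.7],[0,0,-0.5,0,0,0,0.72],[0,0,-0.5,0,0,0,0.75],[0,0,-0.5,0,0,0,0.8],[0,0,-0.5,0,0,0,0.85],[0,0,-0.5,0,0,0,0.9],[0,0,-0.5,0,0,0,0.95],[0,0,-0.5,0,0,0,1],[0,0,-0.5,0,0,0,1],[0,0,-0.5,0,0,0,1]]]' && python3 -m inch '[[[0,0,-5,0,0,0,1],[0,0,-15,0,0,0,1],[0,0,-30,0,0,0,1],[0,0,-50,0,0,0,1],[0,0,-75,0,0,0,1],[0,0,-105,0,0,0,1],[0,0,-135,0,0,0,1],[0,0,-165,0,0,0,1],[0,0,-185,0,0,0,1],[0,0,-190,0,0,0,1]]]'
python3 - <<'E'
from h import *
from bench import env,cams
import cv2
c=cams.get_image("scene");d=cams.get_image("side");w=cams.get_image("wrist")
o=np.zeros((600,800,3),np.uint8)
o[:600,:400]=cv2.resize(w["img"][90:290,190:390],(400,400))[:400].repeat(1,0) if 0 else 0
o[:400,:400]=cv2.resize(w["img"][60:260,180:380],(400,400));o[:400,400:]=cv2.resize(d["img"][130:330,210:410],(400,400))
o[400:600,:400]=c["img"][150:350,170:560][:, :390].copy() if 0 else cv2.resize(c["img"][150:360,170:560],(400,200))
cv2.imwrite("pics/f4.png",o[:,:,::-1])
E
```

```text
time_s: 17.47
tool_pos: [0.5944, -0.1718, 0.043]
tool_rot: [-0.0, -0.104, 0.995, 0.0]
force: [0.4, -0.5, -0.4]
grip_width: 0.993
finger_force: 0.0
time_s: 18.3
tool_pos: [0.5967, -0.1727, 0.2396]
tool_rot: [0.004, -0.104, 0.995, -0.002]
force: [0.2, 0.1, -0.0]
grip_width: 1.001
finger_force: 0.0
```

View pics/f4.png

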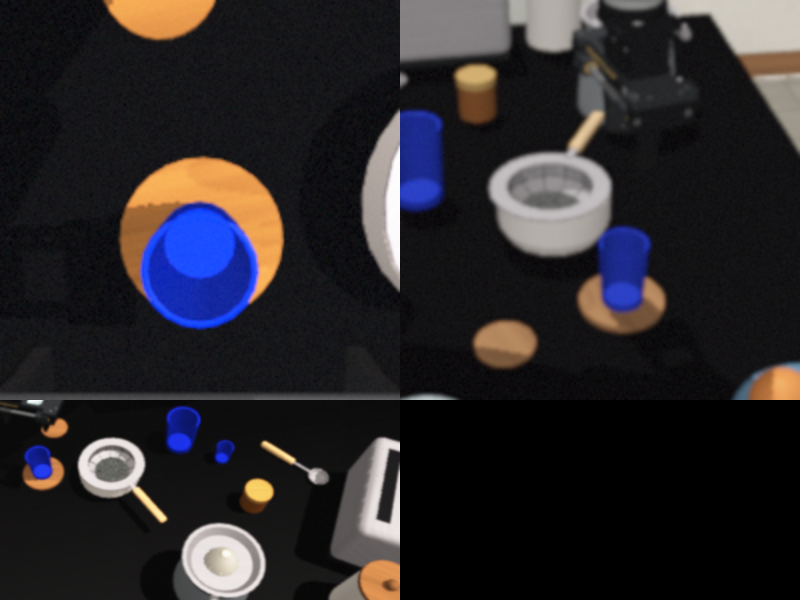

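The cup stands upright and centred: its base is at (199,243) in the crop and the coaster centre at (201,237). The handle points at the juicer, the jar is untouched, and the arm is clear, so I'm handing in.

```bash
python3 -c "
from bench import env;print(env.close_job())"
```

```text
the job is handed in; nothing more can be done
None
```

The job is handed in at about 18 s: the sieve, still seated in its bowl, has its handle pointing at the juicer, and the middle cobalt cup stands upright and centred on the larger coaster; I moved neither the jar nor the lid, though the lid was not clearly in view in the last pictures.

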